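Roll a chain reel up the loader onto its pay-out rollers

ROBOT

A 7-joint arm with a two-finger parallel gripper is mounted at the origin on a cart in front of the work surface, level with it; the furniture and walls round the work are solid. World frame = base frame: x ahead of the robot, y to its left, z up, the work surface at z = 0. Lengths are in m, angles in rad, forces in N, time in s.
With the tool pointing down it reaches from about 0.425 to 0.875 m from the base axis. Payload 4.7 kg.
Tool frame: the origin (TCP) lies at the very end of the fingers, on their centre line; the grasp point (between the pads) lies 19 mm behind it; z points along the fingers, y is the line along which they close (so a half turn about z gives the same grasp; the last joint's range is limited). The gripper opens to 87 mm and grips with 3 to 60 N. Pads are 19 mm wide; open, the fingers measure 117 mm over their backs; the gripper's body (75 mm by 190 mm) begins 51 mm behind the grasp point.
Start: joints at [-1.101, 0.321, -0.07, 1.45, 0.023, 1.371, -0.057], TCP at [0.286, 0.584, 0.223] pointing down, gripper open.
Joint ranges: [-2.86, 2.86], [-0.3, 2.09], [-1.38, 1.24], [0.06, 2.45], [-1.56, 4.7], [0.09, 2.05], [-2.69, 2.69]. Speed limits (rad/s): [2.57, 2.57, 3.14, 3.14, 3.14, 3.14, 3.14].

INTERFACE

Orientations are given as a rotation vector (axis times angle).
In Python, from bench import ctrl gives the robot as it stands.
- The arm moves only by the shell command python3 -m jog 'ROWS' [FORCE]. ROWS is JSON, a list that holds one entry, the list of rows, each a list of 7 numbers: the shift along the tool's x, y, z in mm, then the turn, a rotation vector about the tool's x, y, z in degrees, then the finger opening in mm, from 0 to 87. A call has 1 to 10 rows; each row is the pose to reach, as a shift and turn from the pose commanded when the call began, along the tool's axes at that moment; what a row does not reach only later rows make up. A row lasts 1/10 s, in which the tool goes at most 50 mm and 8.59 degrees, less where a joint would pass 70% of its speed; a pose out of reach is approached as far as the arm can. A call with a gripper value outside its range is refused whole. The fingers move at their own pace and stop on an object; FORCE is the grip in N (left out, the last holds). Time passes only in rows, so rows that repeat a pose let the fingers close. It gives the time, the measured TCP pose, the force, the opening and the grip force at its end, in the units of the state.
- ctrl.get_state(): the state, without advancing time (a new reading comes with each control period).
- ctrl.get_image(name): name is "side" or "top" or "wrist"; returns a dict with "image" (480x640x3 uint8, red, green, blue), "depth" (480x640 float32, m along the optical axis (not along the pixel's ray), 0 where there is no reading), "fov_y" (degrees; the focal length in pixels is half the picture's height over the tangent of half this angle, whatever the lens; pixels are square), "cx", "cy" (the principal point, pixels), "rvec" (rotation vector, rad) and "tvec" (3), from world to camera coordinates, as OpenCV has them. Camera axes: x right, y down, z forward; pixel columns grow to the right and rows downward; lengths in m; the calibration is good to about 2 mm. A picture is of the moment at which its call begins.
- ctrl.close_job(): hands the job in; it is judged then, once.
The state is a dict: "time": time; "joint_positions": joint angles; "qd": joint speeds; "joint_torque": joint torques, N m; "position": TCP position; "tool_rot": TCP orientation; "ft_force": force on the tool from outside, world axes, zero at the start; "torque": the same for the moment, N m; "grip_width": opening from 0.0 (shut) to 1.0 (fully open); "grip_force": force on a finger pad.
Only numpy, scipy, OpenCV 4.12 (cv2) and the standard library are available. Lean on these libraries where they do the work, as an engineer would, in place of code of your own. Each camera call takes 0.05 s, during which the arm holds its last target. There are 200 camera calls.

TASK

Load the reel of ball chain that stands at the foot of the reel loader: with the fingertips roll it slowly up the ramp, keeping a finger behind it so that it never runs free on the slope or rolls back, until it drops onto the two rollers in front of the back stop. Then push the keeper rod round behind it until it lies fully across the lane. Only push, gently: do not grip or lift the reel, and leave the spare reel, the glue bottle and the pliers where they are.

Things in the scene. Friction and masses are not known exactly. Their poses are not given: they have to be found in the camera images.
- loader: grey sheet-metal reel loader, fixed to the table, 293 mm long, 60 wide. Origin on the table; x along its lane, up the ramp to the back stop; y left; z up. Lane 51 mm wide, centred on y = 0, between side rails about 12 mm above landing and ramp. Flat landing 6 mm above the table, x = -164 to -85 mm, with an 11 mm high toe lip before it; then ramp, rollers, back stop (face at x = 118, 78 high, wire ring to 106).
- ramp_foot (a point): middle of the lane where the ramp begins: loader x = -85, y = 0, 6 mm above the table. The ramp face rises 9.2 degrees from here.
- ramp_top (a point): middle of the ramp's upper edge: loader x = 44, y = 0, 27 mm above the table. Beyond it two freely turning rubber rollers lie across the lane, 9 mm radius, axes 19 mm above the table at loader x = 56 and 106 mm, between side cheeks 36 mm high that begin at x = 37.
- reel: smooth reel of ball chain, 0.17 to 0.35 kg: white flanges 68 mm diameter, 46 wide over them; winding between them 61 diameter, 38 wide. Origin at its centre; own y = axle, across the lane; x, z turn as it rolls. Stands on the landing (centre 40 mm above the table), stays; on the ramp rolls back if let go. Rolls easily pushed at or just below axle height, jams if pressed from above. Centre 62 up over the front roller.
- seat (a point): where the reel's centre is when it rests on both rollers: loader x = 81, y = 0, 54 mm above the table (3 mm clear of the back stop's face). Its axes are the loader's.
- keeper_pivot (a point): on the keeper's upright pivot axis, at the rod's height: loader x = 37, y = +38, 60 mm above the table; the pivot post there is 13 mm thick, its head 70 mm high. The fixed catch opposite (loader x = 39, y = -34) is 8 mm wide and 70 mm high.
- keeper_tip (a point): half-way up the rubber-sleeved upturned end of the keeper rod, 83 mm above the table, 90 mm from the pivot axis. The level steel rod from pivot to end is 7 mm thick, its axis 60 mm above the table; the upturned sleeve is 12 mm thick and spans 70 to 96 mm above the table.
- keeper (a joint): angle of the keeper rod about its upright pivot, rad, anticlockwise seen from above. 0: open, the rod points back down the lane (towards loader -x), 30 degrees outwards to the left; 2.094: its end stop, the rod lies straight across the lane (along loader -y) in its catch, behind the seated reel. It stays where it is left; moving it takes about 0.7 N at the sleeve.
- spare_reel: bystander: narrower chain reel lying flat right of the loader, 68 mm diameter, 34 mm high; origin at the centre of its underside.
- glue_1: bystander: needle glue bottle standing left of the back stop, 25 mm diameter, 100 mm high; origin at the centre of its underside.
- pliers_blue: bystander: blue-handled pliers lying right of the landing, 142 x 46 x 12 mm; origin at the middle of the underside.
Things that resemble listed ones, but are neither listed nor needed, are in the scene too. What is shaped like the reel but blue is not meant.

How it is judged:
On the way, in this order (a step that is already met when the one before it is completed fails the run):
1. the reel is being rolled up the ramp: its centre is past the middle of the ramp (x of reel in the frame of loader between -0.02 and 0.056 m and z of reel in the frame of loader below 0.074 m).
2. the reel rests on both rollers with the keeper still open (distance between reel and seat below 0.007 m and linear speed of reel below 0.03 m/s and value of joint keeper below 1.2 rad), for 0.2 s.
At the end, for the whole second after the job is handed in: The reel rests on both rollers (centre within 7 mm of the seat point, axle within 0.15 rad of straight across the lane, slower than 0.02 m/s) and the keeper rod is across the lane (within 0.1 rad of its end stop) (distance between reel and seat below 0.007 m and linear speed of reel below 0.02 m/s and angle between the y axis of reel and the y axis of loader, either way round below 0.15 rad and value of joint keeper above 1.99 rad); the robot touches nothing.
It fails at once if the reel runs free on the ramp: it moves faster than 0.12 m/s with nothing of the arm touching it, while its centre is between the ramp's foot and the front roller (x of reel in the frame of loader between -0.08 and 0.045 m and linear speed of reel above 0.12 m/s and contact force between each of the fingers, the arm and reel below 0.02 N).
It fails at once if the reel is lifted: more than about 12 mm off the landing, the ramp or the rollers (z of reel in the frame of loader above 0.076 m or (x of reel in the frame of loader below -0.02 m and z of reel in the frame of loader above 0.064 m) or (x of reel in the frame of loader below -0.085 m and z of reel in the frame of loader above 0.053 m) or (x of reel in the frame of loader between 0.075 and 0.087 m and z of reel in the frame of loader above 0.068 m)).
It fails at once if the reel is gripped or forced: the fingers press on it with over 30 N in all (rolling it up takes about 2 N) (contact force between the fingers and reel above 30 N).
It fails at once if the reel is tipped over or leaves the lane (angle between the y axis of reel and the y axis of loader, either way round above 0.4 rad or y of reel in the frame of loader above 0.02 m or y of reel in the frame of loader below -0.02 m).
It fails at once if the spare reel, the glue bottle or the pliers are moved more than 20 mm (distance of any of spare_reel, glue_1, pliers_blue from where it was at the start of the episode above 0.02 m).
It also fails if it takes over 54 s, if anything falls off the work surface, if the arm or the gripper's body presses on something with over 40 N, if the wrist force passes 120 N, or if a joint passes its speed limit or range.

## Working session

There is one attempt and no reset: what is moved stays moved. The work goes in short steps, Python scripts to look and compute and a shell command to move; the robot and the scene stay as the last step left them, time stands still between calls to the robot, and variables do not carry over. Pictures are saved under pics/ and viewed, at most 10 in all, crops included, and the job is handed in when it is done.

```bash
mkdir -p pics; cat > h.py <<'E'
import numpy as np, cv2
from bench import ctrl
from scipy.spatial.transform import Rotation as R
def cam(n):
    d=ctrl.get_image(n); d['R']=R.from_rotvec(np.ravel(d['rvec'])).as_matrix(); d['t']=np.ravel(d['tvec'])
    d['f']=240/np.tan(np.radians(d['fov_y'])/2); return d
def ray(d,u,v):
    r=d['R'].T@np.array([(u-d['cx'])/d['f'],(v-d['cy'])/d['f'],1]); return -d['R'].T@d['t'], r
def plane(d,u,v,z):
    o,r=ray(d,u,v); return o+r*(z-o[2])/r[2]
def dep(d,u,v):
    o,r=ray(d,u,v); return o+r*float(d['depth'][int(v),int(u)])
def proj(d,p):
    c=d['R']@np.array(p)+d['t']; return d['f']*c[0]/c[2]+d['cx'], d['f']*c[1]/c[2]+d['cy']
def cloud(d):
    v,u=np.mgrid[0:480,0:640]; z=d['depth']
    c=np.stack([(u-d['cx'])/d['f']*z,(v-d['cy'])/d['f']*z,z],-1); return (c-d['t'])@d['R']
def save(d,n): cv2.imwrite('pics/'+n,d['image'][:,:,::-1])
E
python3 - <<'E'
from h import *
import pickle
for n in('top','side'):
    d=cam(n); save(d,n+'0.png'); pickle.dump(d,open(n+'0.pkl','wb')); print(n,d['fov_y'],-d['R'].T@d['t'],d['R'][2])
s=ctrl.get_state(); print(s['position'],s['tool_rot'],s['time'])
E
```

```text
top 52.07232536279366 [0.39655271 0.1081694  0.99695169] [ 0.20642398  0.00189111 -0.97846081]
side 47.72592402904313 [ 0.58067684 -0.63786141  0.62292004] [ 0.02882143  0.80616821 -0.59098405]
[0.28594825 0.58317368 0.22157821] [-7.09715618e-01 -3.06006569e+00  2.64843432e-03] 0.1
```

View pics/top0.png

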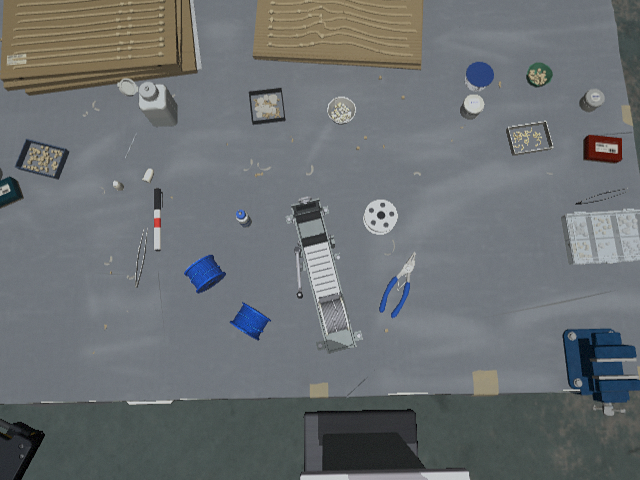

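View pics/side0.png

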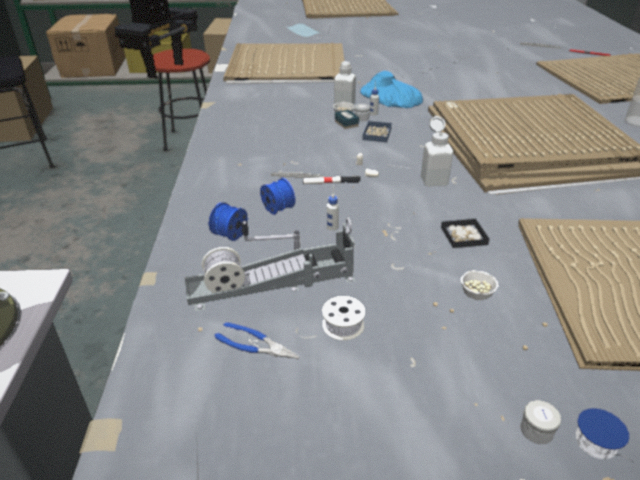

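The top view shows the loader from its toe at (340,350) to the back stop at (308,200). The white reel is on it at (334,315), the keeper sleeve at (299,295), the spare reel at (380,217), the pliers at (400,285) and the glue at (243,217). The candidates for the reel are the white one in the lane, the white one lying flat (the spare), and two blue ones at (205,273) and (250,320). The white reel in the lane fits the description. I'll confirm it in an enlarged crop.

```bash
python3 - <<'E'
from h import *
import pickle
d=pickle.load(open('top0.pkl','rb')); s=pickle.load(open('side0.pkl','rb'))
a=cv2.resize(d['image'][190:360,270:430],None,fx=3.4,fy=3.4,interpolation=cv2.INTER_CUBIC)
b=cv2.resize(s['image'][210:360,180:370],None,fx=3,fy=3,interpolation=cv2.INTER_CUBIC)
cv2.imwrite('pics/crop.png',a[:,:,::-1]); 
for n,dd,box in(('top',d,(190,360,270,360)),('side',s,(210,310,180,360))):
    P=cloud(dd); m=np.zeros((480,640),bool); m[box[0]:box[1],box[2]:box[3]]=1
    q=P[m&(dd['depth']>0)]
    print(n,'table z',np.median(P[240:260,150:180,2]) if n=='top' else '', np.percentile(q[:,2],[1,10,50,90,99]))
P=cloud(d)
H=(P[...,2]*1000).round().astype(int)
print(H[195:355:5,285:365:4])
E
```

```text
top table z 0.0021794481514928283 [-0.00252015 -0.0004441   0.00261425  0.03322357  0.07442245]
side table z  [-0.00052132  0.00098326  0.00402193  0.05285872  0.0760709 ]
[[  4   3   2  -1   6   1   1   5  -1   0   1   1   1   0   6   1   2   3
    3   2]
 [  0   4   7   1 102  79  83  77  74  -2   4  -1   3  -1   0   1   2   0
    3   2]
 [  0   2  76  77  71  69  63  53  39   1   2  -2   2   0  -4   6   2   0
    2   1]
 [  2   2  61  46  30  25  14   9   5  40   6   1   3   1   4   1   4   2
    2  -1]
 [  3   3  56   5  24  24  28  26  27  39   3   0   0   0   2   5  -2   0
    1   2]
 [  2   5  25  25  30  23  23   3   5   6   5   1   3   0   2  -1   2   3
    1   1]
 [  4   1   1   4   4   6   6   3   5   3  34   2   4   2   1   2  -1   1
   -1   2]
 [  2   0   1  35   9   4   1   2   6   8  33   2   0   3   0   3   4   3
    4   6]
 [  2   0  -1   0   5   7   7   6  22  25  29  20  66   3   4   0   4   1
   -2   3]
 [ -2   5   4   0  23  29  26  26  26  26  22  31  53   3   2   1   4   2
    0   0]
 [ -1   3   3   2  36  25  22   4  28  25  23  37  45   0   4   4   4   3
    
[... 1092 characters left out ...]
   1  -1
    3   3]
 [ -1   1   1   2   1   2   4   1   0  73  67 997  68  67  69  72   1   4
   -2  -1]
 [  2   4   1   3  -1  -1   1   2   0   5  73  69  73  69  63  65  19   3
    0   2]
 [ -1  -1   2   0   1   1   1   3   3  18  68  66  65  62  60  58  18   4
    1   2]
 [  1   3   0   2   2  -2   0   2  -1  17  61 997  53  46  42   7  47   4
    3   0]
 [  1   3  -2  -1   3   0  -1   0   1   0   7   7   4   7   6   4   5  14
    6   3]
 [ -1  -1  -2   2   1   2   3   2   0   2  17  10   4   5   5   5   5  16
    2   2]
 [  0   3   3   1   0   0   0   4   4   7  15   6   5   8   5   9   6   9
    3   2]
 [  0  -4   4   2   3   2   2   1   3   4   2   6  11  11   8   0   2   3
    0   2]]
```

View pics/crop.png

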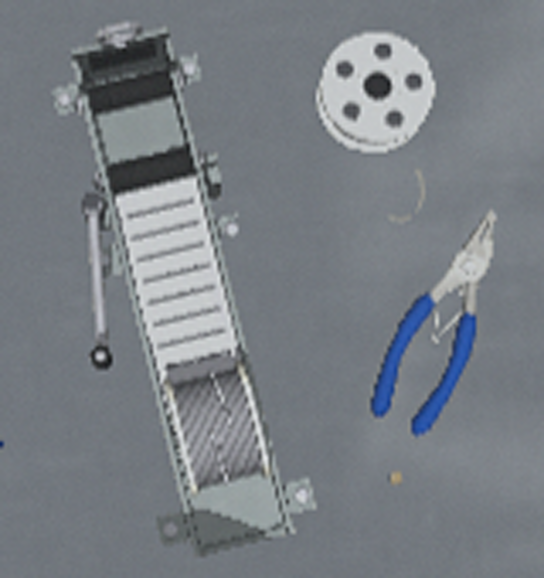

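Confirmed: the white-flanged reel with silver ball chain stands in the lane at crop (215,425). The keeper pivot is at crop (93,203), its sleeve at (101,356), and the catch at (213,172). Next I'll fit the loader frame.

```bash
cat > fit.py <<'E'
from h import *
import pickle
d=pickle.load(open('top0.pkl','rb')); P=cloud(d); ok=(d['depth']>0)
# lane: height-connected component per row on the ramp, outer rail edges
C=[]
for v in range(262,298):
    m=(P[v,:,2]>.008)&ok[v]; c=int(np.interp(v,[262,298],[322,331]))
    l=c
    while m[l-1] or m[l-2]: l-=1
    r=c
    while m[r+1] or m[r+2]: r+=1
    z=.025+ .012 -(v-262)*.0003
    a,b=plane(d,l-.5,v,z),plane(d,r+.5,v,z); C.append([*(a+b)[:2]/2,np.linalg.norm(a-b)])
C=np.array(C); 
g=np.ones(len(C),bool)
for _ in range(3):
    k=np.polyfit(C[g,0],C[g,1],1); res=C[:,1]-np.polyval(k,C[:,0]); g=abs(res)<2*res[g].std()+1e-4
yaw=np.arctan(k[0]); print('yaw',yaw,'res',res[g].std(),'width',np.median(C[:,2]))
ex=np.array([np.cos(yaw),np.sin(yaw)]); ey=np.array([-ex[1],ex[0]])
p0=np.array([.6,np.polyval(k,.6)])
# brightness along centre line at z=27mm
g_=cv2.cvtColor(d['image'],cv2.COLOR_RGB2GRAY).astype(np.float32)
S=np.arange(-.12,.16,.002); pr=[]
for s in S:
    vals=[]
    for t in np.linspace(-.015,.015,7):
        q=p0+s*ex+t*ey; u,v=proj(d,[*q,.027]); vals.append(cv2.getRectSubPix(g_,(1,1),(u,v))[0,0])
    pr.append(np.mean(vals))
print([(round(s*1000),int(b)) for s,b in zip(S,pr)])
# pivot head and tip, reel
def L(p): q=np.array(p[:2])-p0; return (q@ex*1000).round(1),(q@ey*1000).round(1)
print('pivot',L(plane(d,297.4,249.9,.07)),'tip',L(plane(d,299.7,294.7,.096)))
m=ok&(P[...,2]>.03)&(P[...,2]<.09); m[:293]=0;m[335:]=0;m[:,:315]=0;m[:,360:]=0
q=P[m]; a=(q[:,:2]-p0)@ex; b=(q[:,:2]-p0)@ey
print('reel y',np.percentile(b,[2,50,98])); k2=np.abs(b-np.median(b))<.016
A=np.c_[a[k2]*2,q[k2,2]*2,np.ones(k2.sum())]; sol=np.linalg.lstsq(A,a[k2]**2+q[k2,2]**2,rcond=None)[0]; print('reel x,z,r',sol[:2],np.sqrt(sol[2]+sol[0]**2+sol[1]**2))
m=ok&(P[...,2]>.055); m[215:]=0;m[:195]=0;m[:,:285]=0;m[:,330:]=0
q=P[m]; print('stop x',np.percentile((q[:,:2]-p0)@ex,[2,20,50,80,98]),'y',np.percentile((q[:,:2]-p0)@ey,[2,98]))
print('p0',p0)
E
python3 fit.py
```

```text
yaw 0.22571892197943935 res 0.0002451585895893309 width 0.05923763370293235
[(-120, 145), (-118, 193), (-116, 201), (-114, 200), (-112, 202), (-110, 176), (-108, 143), (-106, 181), (-104, 201), (-102, 200), (-100, 201), (-98, 195), (-96, 148), (-94, 159), (-92, 195), (-90, 200), (-88, 200), (-86, 201), (-84, 172), (-82, 139), (-80, 180), (-78, 199), (-76, 200), (-74, 200), (-72, 195), (-70, 148), (-68, 158), (-66, 193), (-64, 200), (-62, 200), (-60, 201), (-58, 176), (-56, 143), (-54, 178), (-52, 199), (-50, 199), (-48, 200), (-46, 195), (-44, 152), (-42, 153), (-40, 191), (-38, 200), (-36, 199), (-34, 201), (-32, 183), (-30, 141), (-28, 169), (-26, 197), (-24, 199), (-22, 199), (-20, 200), (-18, 199), (-16, 147), (-14, 72), (-12, 46), (-10, 50), (-8, 53), (-6, 54), (-4, 54), (-2, 51), (0, 47), (2, 57), (4, 113), (6, 144), (8, 148), (10, 147), (12, 146), (14, 145), (16, 145), (18, 145), (20, 145), (22, 145), (24, 145), (26, 145), (28, 145), (30, 146), (32, 146), (34, 112), (36, 62), (38, 46), (40, 50), (42, 52), (44, 52), (46, 52), (48, 50), (50, 47), (52, 72), (54, 87), (56, 74), (5
[... 189 characters left out ...]
94, 118), (96, 118), (98, 119), (100, 119), (102, 119), (104, 119), (106, 119), (108, 119), (110, 119), (112, 119), (114, 119), (116, 119), (118, 119), (120, 119), (122, 119), (124, 119), (126, 118), (128, 119), (130, 118), (132, 119), (134, 119), (136, 120), (138, 121), (140, 121), (142, 122), (144, 121), (146, 121), (148, 121), (150, 120), (152, 120), (154, 119), (156, 118), (158, 120)]
pivot (np.float64(-26.4), np.float64(36.1)) tip (np.float64(-113.3), np.float64(51.4))
reel y [-0.02237872 -0.00045743  0.0224432 ]
reel x,z,r [-0.16296792  0.04044548] 0.028772781904524442
stop x [0.0478419  0.05706711 0.05923917 0.06078437 0.06320662] y [-0.02871515  0.02816803]
p0 [0.6        0.12568922]
```

```bash
cat >> h.py <<'E'
YAW=0.2257; EX=np.array([np.cos(YAW),np.sin(YAW),0]); EY=np.array([-EX[1],EX[0],0]); O=np.array([.5396,.1118,0])
def W(x,y,z): return O+(x*EX+y*EY+z*np.array([0,0,1]))/1000
def Lo(p): q=np.array(p)-O; return np.round([q@EX*1000,q@EY*1000,q[2]*1000],1)
def tool(pitch=0,yaw=0,flip=1):
    # tool x = flip*loader x, z down ; pitch>0: fingertips forward (wrist behind)
    A=np.c_[flip*EX,-flip*EY,[0,0,-1]]
    return R.from_rotvec([0,0,YAW*0+np.radians(yaw)])*R.from_rotvec(-np.radians(pitch)*EY)*R.from_matrix(A)
def goal(xyz,rot=None):
    s=ctrl.get_state(); r=R.from_rotvec(s['tool_rot']); rot=rot or r
    print('shift',(r.inv().apply(W(*xyz)-s['position'])*1000).round(1),'turn',np.degrees((r.inv()*rot).as_rotvec()).round(1))
def st():
    s=ctrl.get_state(); r=R.from_rotvec(s['tool_rot']).as_matrix()
    print('t',s['time'],'L',Lo(s['position']),'tz',(r[:,2]).round(3),'yaw',np.degrees(np.arctan2(r[1,0],r[0,0])-YAW).round(1),'F',np.round(s['ft_force'],2),'q',np.round(s['joint_positions'],2),s['grip_width'])
E
python3 - <<'E'
from h import *
import pickle
d=pickle.load(open('top0.pkl','rb'))
print('glue',Lo(plane(d,242.5,215,.1)),'spare',Lo(plane(d,380,216,.034)),'pliers',Lo(plane(d,400,285,.01)),Lo(plane(d,384,310,.01)))
st()
for f in(1,-1): goal((-142,0,150),tool(0,0,f))
E
```

```text
glue [120.3 120.5 100. ] spare [  69.  -141.7   34. ] pliers [ -73.4 -146.4   10. ] [-113.4 -101.8   10. ]
t 0.1 L [-141.7  516.2  221.6] tz [-0.001 -0.002 -1.   ] yaw 141.0 F [ 0.29  0.45 -0.28] q [-1.1   0.32 -0.07  1.45  0.02  1.37 -0.06] 0.9994936911957868
shift [-325.  -400.9   72.3] turn [-0.00e+00  1.00e-01  1.41e+02]
shift [-325.  -400.9   72.3] turn [ -0.1  -0.  -39. ]
```

```bash
python3 -m jog '[[[-32,-40,7,0,0,-4,40],[-65,-80,14,0,0,-8,0],[-97,-120,21,0,0,-12,0],[-130,-160,29,0,0,-16,0],[-162,-200,36,0,0,-20,0],[-195,-240,43,0,0,-24,0],[-227,-280,50,0,0,-28,0],[-260,-320,58,0,0,-32,0],[-292,-360,65,0,0,-36,0],[-325,-401,72,0,0,-39,0]]]' 10; python3 - <<'E'
from h import *
st(); goal((-142,0,150),tool(0,0,-1))
E
```

```text
time: 1.1
position: [0.3967, 0.099, 0.153]
tool_rot: [-0.357, 3.121, 0.001]
ft_force: [0.7, -0.7, 0.1]
grip_width: 0.173
grip_force: 0.0
t 1.1 L [-142.2   19.5  153. ] tz [ 0.  0. -1.] yaw -179.9 F [ 0.71 -0.73  0.08] q [-0.64 -0.17  0.31  2.11  0.05  1.19  1.44] 0.172922475336383
shift [ -0.2 -19.5   3. ] turn [0.  0.  0.1]
```

```bash
python3 -m jog '[[[4,-10,2,0,0,0,0],[8,-20,3,0,0,0,0],[8,-20,3,0,0,0,0],[8,-20,3,0,0,0,0]]]'; python3 - <<'E'
from h import *
st(); d=cam('wrist'); save(d,'w1.png'); print(-d['R'].T@d['t'],d['R'][2])
import pickle; pickle.dump(d,open('w1.pkl','wb'))
for n,p in dict(foot=(-85,0,6),landL=(-164,25,6),landR=(-164,-25,6),reel=(-101,0,74),top=(44,0,27),piv=(37,38,70)).items(): print(n,np.round(proj(d,W(*p))))
E
```

```text
time: 1.5
position: [0.3934, 0.0811, 0.1506]
tool_rot: [-0.355, 3.121, 0.001]
ft_force: [0.1, 0.2, 0.5]
grip_width: 0.002
grip_force: 0.0
t 1.5 L [-149.4    2.8  150.6] tz [ 0.  0. -1.] yaw -179.9 F [0.06 0.23 0.5 ] q [-0.63 -0.19  0.33  2.13  0.06  1.19  1.47] 0.0024828337383398435
[0.32595537 0.06563082 0.31377486] [ 0.24865137  0.05686618 -0.9669223 ]
foot [317. 305.]
landL [348. 212.]
landR [285. 212.]
reel [316. 324.]
top [316. 453.]
piv [366. 488.]
```

View pics/w1.png

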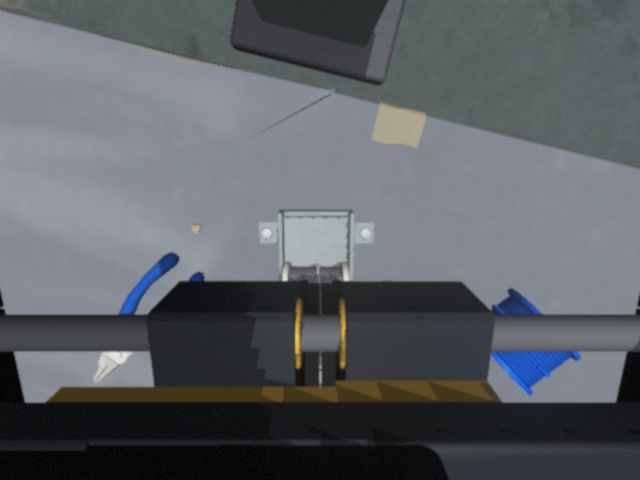

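The wrist view shows the toe lip at (280–354, 212), centred on column 317 as predicted, so the frame is good. I'll go down behind the reel.

```bash
python3 -m jog '[[[1,-2,25,0,0,0,0],[2,-3,50,0,0,0,0],[3,-3,75,0,0,0,0],[3,-3,100,0,0,0,0],[3,-3,115,0,0,0,0],[3,-3,115,0,0,0,0],[3,-3,115,0,0,0,0]]]'; python3 - <<'E'
from h import *
st(); goal((-150,0,36),tool(0,0,-1))
d=cam('side'); cv2.imwrite('pics/s1.png',cv2.resize(d['image'][170:320,160:370],None,fx=3.5,fy=3.5,interpolation=cv2.INTER_CUBIC)[:,:,::-1])
E
```

```text
time: 2.25
position: [0.3915, 0.077, 0.0357]
tool_rot: [-0.355, 3.121, -0.0]
ft_force: [0.6, -0.4, 0.5]
grip_width: 0.004
grip_force: 0.0
t 2.25 L [-152.2   -0.8   35.7] tz [ 0. -0. -1.] yaw -179.9 F [ 0.56 -0.4   0.48] q [-0.62 -0.03  0.36  2.26  0.01  0.92  1.53] 0.004390911822689456
shift [-2.2  0.8 -0.3] turn [-0.   0.   0.1]
```

View pics/s1.png

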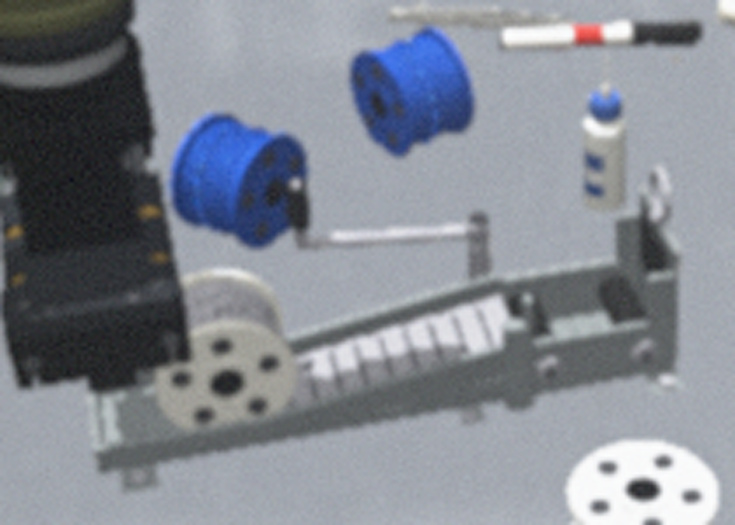

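The finger is behind the reel, at about (150,380) in the crop. Gentle push forward.

```bash
python3 -m jog '[[[-3,0,0,0,0,0,0],[-6,0.5,0,0,0,0,0],[-9,0.5,0,0,0,0,0],[-11,0.5,0,0,0,0,0],[-13,0.5,0,0,0,0,0],[-15,0.5,0,0,0,0,0],[-17,0.5,0,0,0,0,0],[-19,0.5,0,0,0,0,0],[-21,0.5,0,0,0,0,0],[-23,0.5,0,0,0,0,0]]]'; cat > reel.py <<'E'
from h import *
def reel():
    d=cam('side'); P=cloud(d); q=P[d['depth']>0]; l=np.c_[(q-O)@EX,(q-O)@EY,q[:,2]]*1000
    # near flange outer face: y about -23, white
    c=d['image'][d['depth']>0].astype(int); w=(c.min(1)>110)&(c.max(1)-c.min(1)<50)
    m=w&(abs(l[:,1]+23)<5)&(l[:,2]>12)&(l[:,2]<105)&(l[:,0]>-150)&(l[:,0]<115)
    s=l[m]; 
    x0=np.median(s[:,0])
    k=abs(s[:,0]-x0)<38; s=s[k]
    hi=np.percentile(s,99,axis=0);lo=np.percentile(s,1,axis=0)
    print('reel n',len(s),'x',lo[0].round(1),hi[0].round(1),'mid',((lo+hi)/2)[[0]].round(1),'ztop',hi[2].round(1),'y',np.median(s[:,1]).round(1)); return d
if __name__=='__main__': st(); reel()
E
python3 reel.py
```

```text
time: 3.3
position: [0.4137, 0.0818, 0.0354]
tool_rot: [-0.353, 3.122, 0.0]
ft_force: [0.0, -0.6, 0.1]
grip_width: 0.003
grip_force: 0.0
t 3.3 L [-129.4   -1.1   35.4] tz [ 0.  0. -1.] yaw -180.0 F [ 0.04 -0.55  0.05] q [-0.62  0.02  0.37  2.21 -0.01  0.91  1.55] 0.002717727870704632
reel n 672 x -114.7 -52.5 mid [-83.6] ztop 72.7 y -22.8
```

```bash
python3 -m jog '[[[-2,0.5,0,0,0,0,0],[-4.5,1,-0.5,0,0,0,0],[-7,1,-1,0,0,0,0],[-9.5,1,-1.3,0,0,0,0],[-12,1,-1.7,0,0,0,0],[-14.5,1,-2.1,0,0,0,0],[-17,1,-2.5,0,0,0,0],[-19.5,1,-2.9,0,0,0,0],[-22,1,-3.3,0,0,0,0],[-24.5,1,-3.7,0,0,0,0]]]'; python3 reel.py
```

```text
time: 4.35
position: [0.4375, 0.0882, 0.0391]
tool_rot: [-0.352, 3.122, 0.0]
ft_force: [-0.9, 0.5, 0.4]
grip_width: 0.002
grip_force: 0.3
t 4.35 L [-1.048e+02 -1.000e-01  3.910e+01] tz [ 0.  0. -1.] yaw -180.0 F [-0.94  0.46  0.42] q [-0.62  0.07  0.37  2.15 -0.03  0.93  1.57] 0.0019894450549297325
reel n 701 x -93.0 -28.3 mid [-60.7] ztop 75.7 y -22.8
```

```bash
python3 -m jog '[[[-2.5,0,-0.4,0,0,0,0],[-5,0,-0.8,0,0,0,0],[-7.5,0,-1.2,0,0,0,0],[-10,0,-1.6,0,0,0,0],[-12.5,0,-2,0,0,0,0],[-15,0,-2.4,0,0,0,0],[-17.5,0,-2.8,0,0,0,0],[-20,0,-3.2,0,0,0,0],[-22.5,0,-3.6,0,0,0,0],[-25,0,-4,0,0,0,0]]]'; python3 reel.py;  python3 -m jog '[[[-2.5,0,-0.4,0,0,0,0],[-5,0,-0.8,0,0,0,0],[-7.5,0,-1.2,0,0,0,0],[-10,0,-1.6,0,0,0,0],[-12.5,0,-2,0,0,0,0],[-15,0,-2.4,0,0,0,0],[-17.5,0,-2.8,0,0,0,0],[-20,0,-3.2,0,0,0,0],[-22.5,0,-3.6,0,0,0,0],[-25,0,-4,0,0,0,0]]]'; python3 reel.py
```

```text
time: 5.4
position: [0.4618, 0.0938, 0.0431]
tool_rot: [-0.353, 3.122, 0.0]
ft_force: [-0.6, -0.3, 0.4]
grip_width: 0.002
grip_force: 0.3
t 5.4 L [-79.8  -0.1  43.1] tz [ 0.  0. -1.] yaw -180.0 F [-0.57 -0.34  0.4 ] q [-0.61  0.12  0.37  2.09 -0.05  0.94  1.59] 0.0021452323364217363
reel n 668 x -67.5 -3.6 mid [-35.6] ztop 78.8 y -22.9
time: 6.45
position: [0.4862, 0.0994, 0.0472]
tool_rot: [-0.352, 3.122, 0.0]
ft_force: [-0.5, -1.0, 1.0]
grip_width: 0.005
grip_force: 0.3
t 6.45 L [-54.8  -0.1  47.2] tz [ 0.  0. -1.] yaw -180.0 F [-0.51 -0.98  0.98] q [-0.6   0.16  0.38  2.03 -0.07  0.96  1.61] 0.005140555772447133
reel n 667 x -44.3 20.7 mid [-11.8] ztop 82.1 y -22.8
```

```bash
python3 -m jog '[[[-2.5,0,-0.4,0,0,0,0],[-5,0,-0.8,0,0,0,0],[-7.5,0,-1.2,0,0,0,0],[-10,0,-1.6,0,0,0,0],[-12.5,0,-2,0,0,0,0],[-15,0,-2.4,0,0,0,0],[-17.5,0,-2.8,0,0,0,0],[-20,0,-3.2,0,0,0,0],[-22.5,0,-3.6,0,0,0,0],[-25,0,-4,0,0,0,0]]]'; python3 reel.py;  python3 -m jog '[[[-2.5,0,-0.4,0,0,0,0],[-5,0,-0.8,0,0,0,0],[-7.5,0,-1.2,0,0,0,0],[-10,0,-1.6,0,0,0,0],[-12.5,0,-2,0,0,0,0],[-15,0,-2.4,0,0,0,0],[-17.5,0,-2.8,0,0,0,0],[-19,0,-3.2,0,0,0,0],[-20.5,0,-3.4,0,0,0,0],[-22,0,-3.5,0,0,0,0]]]'; python3 reel.py
```

```text
time: 7.5
position: [0.5105, 0.105, 0.0511]
tool_rot: [-0.353, 3.122, 0.0]
ft_force: [-0.9, 0.1, 0.1]
grip_width: 0.006
grip_force: 0.3
t 7.5 L [-29.8  -0.2  51.1] tz [ 0.  0. -1.] yaw -180.0 F [-0.87  0.09  0.1 ] q [-0.59  0.21  0.38  1.97 -0.09  0.97  1.62] 0.006261814705135728
reel n 621 x -19.3 45.7 mid [13.2] ztop 84.9 y -22.9
time: 8.55
position: [0.5319, 0.1098, 0.0546]
tool_rot: [-0.352, 3.122, 0.0]
ft_force: [-0.5, -0.3, -0.1]
grip_width: 0.003
grip_force: 0.3
t 8.55 L [-8.  -0.2 54.6] tz [ 0.  0. -1.] yaw -180.0 F [-0.55 -0.3  -0.14] q [-0.59  0.25  0.38  1.92 -0.11  0.99  1.63] 0.003186948374759666
reel n 576 x 2.2 66.9 mid [34.6] ztop 87.9 y -23.0
```

```bash
python3 -m jog '[[[-1.5,0,-0.1,0,0,0,0],[-3,0,-0.2,0,0,0,0],[-5,0,-0.3,0,0,0,0],[-7,0,-0.4,0,0,0,0],[-9,0,-0.5,0,0,0,0],[-11,0,-0.5,0,0,0,0],[-13,0,-0.5,0,0,0,0],[-15,0,-0.5,0,0,0,0],[-17,0,-0.5,0,0,0,0],[-19,0,-0.5,0,0,0,0]]]'; python3 reel.py;  python3 -m jog '[[[-1.5,0,0,0,0,0,0],[-3,0,0,0,0,0,0],[-5,0,0,0,0,0,0],[-7,0,0,0,0,0,0],[-9,0,0,0,0,0,0],[-10,0,0,0,0,0,0],[-11,0,0,0,0,0,0],[-12,0,0,0,0,0,0]]]'; python3 reel.py
```

```text
time: 9.6
position: [0.5503, 0.1141, 0.055]
tool_rot: [0.352, -3.121, -0.0]
ft_force: [-0.4, -0.7, 0.6]
grip_width: 0.007
grip_force: 0.3
t 9.6 L [11.  -0.2 55. ] tz [-0. -0. -1.] yaw -180.0 F [-0.37 -0.73  0.62] q [-0.58  0.29  0.37  1.87 -0.12  1.    1.64] 0.006633603846835458
reel n 576 x 21.4 87.1 mid [54.2] ztop 88.1 y -23.0
time: 10.45
position: [0.5621, 0.1168, 0.0551]
tool_rot: [-0.352, 3.122, 0.0]
ft_force: [0.8, 0.2, -0.7]
grip_width: 0.004
grip_force: 0.0
t 10.45 L [23.  -0.2 55.1] tz [ 0.  0. -1.] yaw -180.0 F [ 0.77  0.19 -0.65] q [-0.57  0.31  0.37  1.84 -0.13  1.01  1.65] 0.004454970444733634
reel n 616 x 55.5 113.8 mid [84.7] ztop 86.5 y -23.7
```

The reel dropped onto the rollers. I'll back off, go up and look.

```bash
python3 -m jog '[[[5,0,0,0,0,0,0],[15,0,-5,0,0,0,0],[30,0,-20,0,0,0,0],[50,0,-45,0,0,0,0],[80,0,-80,0,0,0,0],[100,0,-100,0,0,0,0],[110,0,-100,0,0,0,0]]]'; python3 - <<'E'
from reel import *
st(); d=reel(); t=cam('top')
a=cv2.resize(d['image'][170:320,180:380],(780,585),interpolation=cv2.INTER_CUBIC)
cv2.imwrite('pics/s2.png',a[:,:,::-1])
P=cloud(t); l=np.stack([(P-O)@EX,(P-O)@EY,P[...,2]],-1)*1000
m=(l[...,2]>80)&(l[...,2]<100)&(l[...,1]>30)&(l[...,1]<100)&(l[...,0]<0)&(l[...,0]>-90)
print('sleeve',m.sum(),np.median(l[m],0) if m.any() else 0)
m=(l[...,2]>60)&(l[...,2]<95)&(abs(l[...,1])<22)&(l[...,0]>40)&(l[...,0]<117)
s=l[m]; k=np.abs(s[:,1])<15; A=np.c_[s[k][:,[0,2]]*2,np.ones(k.sum())]; q=s[k]; so=np.linalg.lstsq(A,q[:,0]**2+q[:,2]**2,rcond=None)[0]; print('reel fit',len(q),so[:2],'top z',np.percentile(s[:,2],99),s[:,1].min(),s[:,1].max())
E
```

```text
time: 11.2
position: [0.4547, 0.0922, 0.1582]
tool_rot: [-0.352, 3.117, 0.004]
ft_force: [0.4, 0.6, -0.2]
grip_width: 0.001
grip_force: 0.0
t 11.2 L [-8.720e+01 -1.000e-01  1.582e+02] tz [ 0.005  0.003 -1.   ] yaw -180.1 F [ 0.45  0.63 -0.19] q [-0.64 -0.05  0.37  2.    0.02  1.19  1.52] 0.001417577192274068
reel n 669 x 55.4 113.1 mid [84.3] ztop 87.3 y -23.7
sleeve 0 0
reel fit 445 [81.8568323 55.0984248] top z 86.97213235073818 -21.989446828755753 21.973096745416175
```

View pics/s2.png

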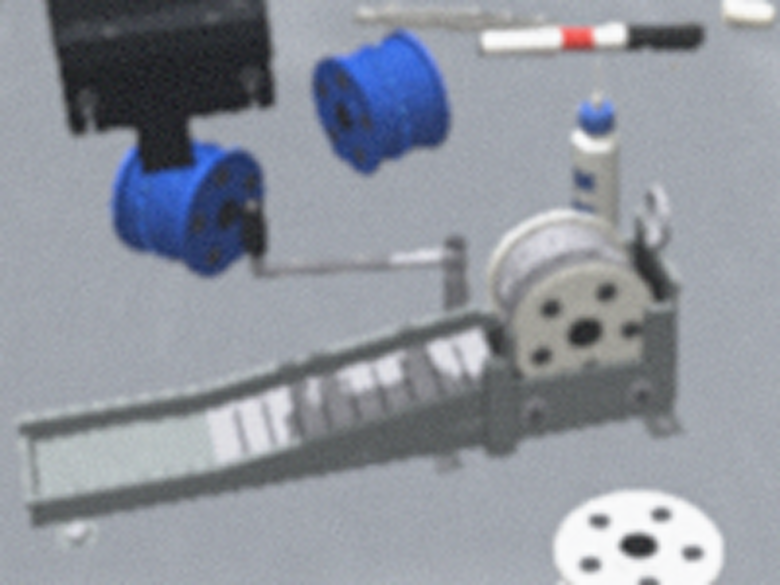

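The reel is seated: the fit gives x 81.9, z 55.1, and the crop shows it between the cheeks at (580,320). The keeper is still open, with its sleeve at crop (253,225). Next I'll place the finger outside the sleeve.

```bash
cat > kp.py <<'E'
from h import *
def pose(phi,off,z=76):
    a=np.radians(30-phi); u=np.array([-np.cos(a),np.sin(a)]); t=np.array([-np.sin(a),-np.cos(a)])
    p=np.array([37,38])+90*u-t*off
    return (p[0],p[1],z), tool(0,-(90+30-phi),-1)
E
python3 - <<'E'
from kp import *
import pickle
st(); p,r=pose(22,32,150); print(p); goal(p,r)
d=pickle.load(open('top0.pkl','rb')); print('blue',Lo(plane(d,250,320,.07)),Lo(plane(d,205,273,.07)))
E
```

```text
t 11.3 L [-88.3   0.  155.3] tz [ 0.001  0.002 -1.   ] yaw -180.0 F [-0.12  0.65 -0.71] q [-0.64 -0.05  0.37  2.    0.02  1.19  1.53] 0.0076393290147936535
(np.float64(-47.67058695601924), np.float64(82.21415728613614), 150)
shift [-40.6  82.2   5.5] turn [ 0.1 -0.  98. ]
blue [-71.6 153.   70. ] [ 35.4 217.   70. ]
```

```bash
python3 -m jog '[[[-4,8,0,0,0,8,0],[-8,16,0,0,0,16,0],[-12,25,0,0,0,24,0],[-16,33,0,0,0,32,0],[-20,41,0,0,0,40,0],[-25,49,0,0,0,48,0],[-29,57,0,0,0,56,0],[-33,65,0,0,0,64,0],[-37,73,0,0,0,72,0],[-41,82,0,0,0,80,0]]]'; python3 - <<'E'
from kp import *
st(); p,r=pose(22,32,76); goal(p,r); 
d=cam('top'); P=cloud(d); l=np.stack([(P-O)@EX,(P-O)@EY,P[...,2]],-1)*1000
print('sleeve px pred',proj(d,W(-51.5,52,96)),'finger',proj(d,W(-47,82,150)))
E
```

```text
time: 12.3
position: [0.4763, 0.1813, 0.1532]
tool_rot: [-1.744, -2.612, 0.004]
ft_force: [-0.0, 0.7, 0.4]
grip_width: 0.001
grip_force: 0.0
t 12.3 L [-46.2  81.9 153.2] tz [-0.002 -0.002 -1.   ] yaw 99.6 F [-0.01  0.69  0.37] q [-0.71  0.07  0.31  1.89 -0.02  1.18 -0.  ] 0.0007204182982637791
shift [ 0.6 -1.2 77.3] turn [-0.1  0.1 17.6]
sleeve px pred (np.float64(299.4170245980464), np.float64(294.89806704595685)) finger (np.float64(280.33140597533696), np.float64(293.8415601066855))
```

```bash
python3 -m jog '[[[0,0,15,0,0,8,0],[0,-1,35,0,0,16,0],[0,-1,55,0,0,18,0],[0,-1,72,0,0,18,0],[0,-1,77,0,0,18,0],[0,-1,77,0,0,18,0]]]'; python3 - <<'E'
from kp import *
st(); s=ctrl.get_state(); r0=R.from_rotvec(s['tool_rot'])
def rows(seq):
    for phi,off in seq:
        p,r=pose(phi,off,76); print(phi,off,(r0.inv().apply(W(*p)-s['position'])*1000).round(1),np.degrees((r0.inv()*r).as_rotvec()).round(1)[2])
rows([(22,28),(22,24),(22,20),(22,17),(24,15.5),(27,15.5),(30,15.5),(33,15.5),(36,15.5),(39,15.5)])
E
```

```text
time: 12.95
position: [0.4747, 0.1803, 0.0767]
tool_rot: [-2.123, -2.315, 0.005]
ft_force: [-0.1, -0.4, 0.3]
grip_width: 0.003
grip_force: 0.0
t 12.95 L [-47.9  81.2  76.7] tz [-0.002 -0.002 -1.   ] yaw 82.0 F [-0.13 -0.36  0.32] q [-0.71  0.15  0.32  1.98 -0.05  1.03 -0.28] 0.003456434628442487
22 28 [-3.   0.1  0.7] 0.0
22 24 [-7.   0.1  0.7] 0.0
22 20 [-11.    0.1   0.7] 0.0
22 17 [-14.    0.1   0.7] 0.0
24 15.5 [-18.7  -0.4   0.7] -2.0
27 15.5 [-23.4  -0.9   0.7] -5.0
30 15.5 [-28.2  -1.2   0.7] -8.0
33 15.5 [-33.   -1.2   0.7] -11.0
36 15.5 [-37.7  -1.    0.7] -14.0
39 15.5 [-42.5  -0.5   0.7] -17.0
```

```bash
python3 -m jog '[[[-3,0,0.5,0,0,0,0],[-7,0,0.5,0,0,0,0],[-11,0,0.5,0,0,0,0],[-14,0,0.5,0,0,0,0],[-18.7,-0.4,0.5,0,0,-2,0],[-23.4,-1,0.5,0,0,-5,0],[-28,-1,0.5,0,0,-8,0],[-33,-1,0.5,0,0,-11,0],[-37.5,-1,0.5,0,0,-14,0],[-42.5,-0.5,0.5,0,0,-17,0]]]'; cat >> kp.py <<'E'
def rows(phis,off=15.5):
    s=ctrl.get_state(); r0=R.from_rotvec(s['tool_rot'])
    for phi in phis:
        p,r=pose(phi,off,76); print(phi,(r0.inv().apply(W(*p)-s['position'])*1000).round(1),np.degrees((r0.inv()*r).as_rotvec()).round(1)[2])
E
python3 - <<'E'
from kp import *
st(); rows(range(42,70,3))
d=cam('side'); cv2.imwrite('pics/s3.png',cv2.resize(d['image'][170:320,180:380],(780,585),interpolation=cv2.INTER_CUBIC)[:,:,::-1])
E
```

```text
time: 13.95
position: [0.4789, 0.1386, 0.078]
tool_rot: [1.756, 2.605, 0.002]
ft_force: [1.2, 0.8, 0.7]
grip_width: 0.008
grip_force: 0.3
t 13.95 L [-53.2  39.7  78. ] tz [ 0.001  0.001 -1.   ] yaw 99.1 F [1.25 0.83 0.66] q [-0.65  0.12  0.33  2.   -0.05  1.02  0.09] 0.008319301401035303
42 [-5.  -1.9  2. ] -2.9
45 [-9.8 -2.3  2. ] -5.9
48 [-14.5  -2.5   2. ] -8.9
51 [-19.3  -2.5   2. ] -11.9
54 [-24.1  -2.1   2. ] -14.9
57 [-28.8  -1.6   2. ] -17.9
60 [-33.5  -0.8   2. ] -20.9
63 [-38.2   0.3   2. ] -23.9
66 [-42.8   1.5   2. ] -26.9
69 [-47.3   3.1   2. ] -29.9
```

View pics/s3.png

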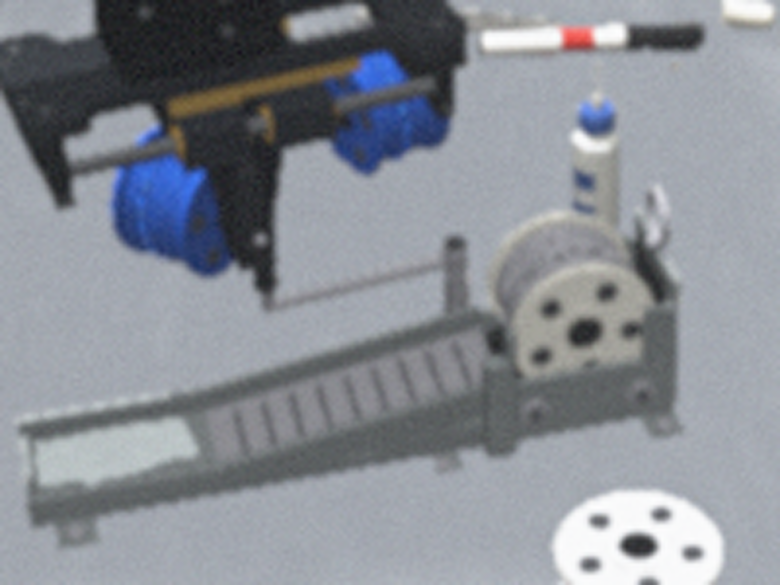

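The finger is on the sleeve at crop (265,290) and the rod has swung in. I'll continue along the arc.

```bash
python3 -m jog '[[[-5,-1.5,1,0,0,-3,0],[-10,-2,1.5,0,0,-6,0],[-14.5,-2.5,1.5,0,0,-9,0],[-19.3,-2.5,1.5,0,0,-12,0],[-24,-2,1.5,0,0,-15,0],[-29,-1.5,1.5,0,0,-18,0],[-33.5,-1,1.5,0,0,-21,0],[-38,0.3,1.5,0,0,-24,0],[-43,1.5,1.5,0,0,-27,0],[-47.3,3,1.5,0,0,-30,0]]]'; python3 -c "
from kp import *
st(); rows(range(72,100,3))"
```

```text
time: 15.0
position: [0.4994, 0.0959, 0.0765]
tool_rot: [1.024, 2.97, 0.001]
ft_force: [-0.3, 1.0, 0.5]
grip_width: 0.007
grip_force: 0.4
t 15.0 L [-42.7  -6.5  76.5] tz [ 0.001  0.001 -1.   ] yaw 129.0 F [-0.3   1.05  0.48] q [-0.55  0.15  0.33  1.98 -0.06  1.02  0.72] 0.007170457758552221
72 [-4.8 -0.7  0.5] -3.0
75 [-9.6 -1.1  0.5] -6.0
78 [-14.3  -1.3   0.5] -9.0
81 [-19.1  -1.3   0.5] -12.0
84 [-23.9  -1.    0.5] -15.0
87 [-28.6  -0.4   0.5] -18.0
90 [-33.4   0.4   0.5] -21.0
93 [-38.    1.5   0.5] -24.0
96 [-42.6   2.8   0.5] -27.0
99 [-47.1   4.3   0.5] -30.0
```

```bash
python3 -m jog '[[[-5,-0.7,0.5,0,0,-3,0],[-9.6,-1,0.5,0,0,-6,0],[-14.3,-1.3,0.5,0,0,-9,0],[-19,-1.3,0.5,0,0,-12,0],[-24,-1,0.5,0,0,-15,0],[-28.6,-0.4,0.5,0,0,-18,0],[-33.4,0.4,0.5,0,0,-21,0],[-38,1.5,0.5,0,0,-24,0],[-42.6,3,0.5,0,0,-27,0],[-47,4.3,0.5,0,0,-30,0]]]'; python3 -c "
from kp import *
st(); rows([102,105,108,111,113,115,117,118,119,120])"
```

```text
time: 16.0
position: [0.5386, 0.0698, 0.0757]
tool_rot: [-0.221, -3.133, 0.0]
ft_force: [-1.1, -0.4, 0.4]
grip_width: 0.007
grip_force: 0.3
t 16.0 L [-10.4 -40.7  75.7] tz [-0. -0. -1.] yaw 159.0 F [-1.15 -0.42  0.44] q [-0.45  0.22  0.31  1.9  -0.08  1.03  1.32] 0.007285801936528112
102 [-5.2 -0.3 -0.3] -3.0
105 [-10.   -0.7  -0.3] -6.0
108 [-14.8  -0.9  -0.3] -9.0
111 [-19.6  -0.8  -0.3] -12.0
113 [-22.7  -0.6  -0.3] -14.0
115 [-25.9  -0.4  -0.3] -16.0
117 [-29.1   0.   -0.3] -18.0
118 [-30.6   0.3  -0.3] -19.0
119 [-32.2   0.6  -0.3] -20.0
120 [-33.8   0.9  -0.3] -21.0
```

```bash
python3 -m jog '[[[-5,-0.3,0,0,0,-3,0],[-10,-0.7,0,0,0,-6,0],[-14.8,-1,0,0,0,-9,0],[-19.6,-1,0,0,0,-12,0],[-22.7,-0.6,0,0,0,-14,0],[-26,-0.4,0,0,0,-16,0],[-29,0,0,0,0,-18,0],[-31,0.3,0,0,0,-19,0],[-31,0.3,0,0,0,-19,0]]]'; python3 - <<'E'
from kp import *
st()
d=cam('side'); cv2.imwrite('pics/s4.png',cv2.resize(d['image'][190:310,220:380],(780,585),interpolation=cv2.INTER_CUBIC)[:,:,::-1])
E
```

```text
time: 16.9
position: [0.5696, 0.0659, 0.0757]
tool_rot: [-0.297, 3.127, -0.0]
ft_force: [-0.4, 0.7, -0.5]
grip_width: 0.009
grip_force: 0.0
t 16.9 L [ 19.  -51.5  75.7] tz [ 0.  0. -1.] yaw -182.1 F [-0.42  0.66 -0.54] q [-0.4   0.28  0.27  1.82 -0.09  1.05  1.67] 0.008627748906062839
```

View pics/s4.png

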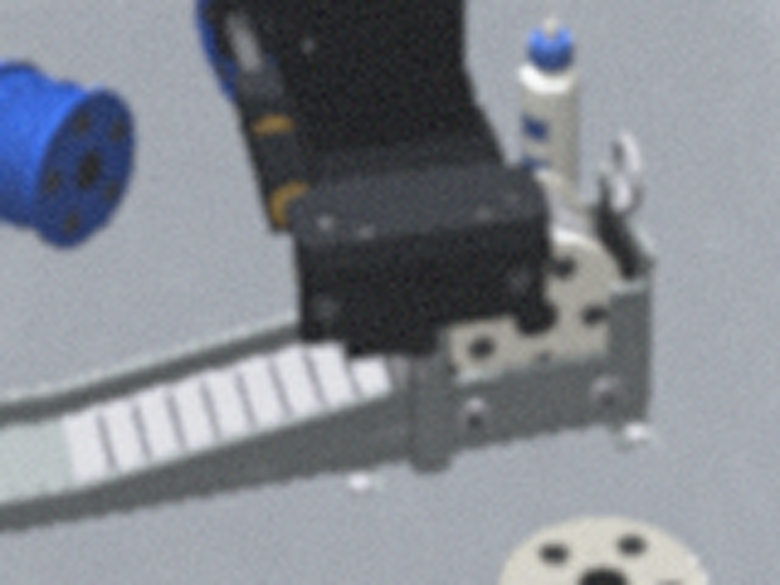

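The sleeve is hidden behind the gripper at about (390,320). I'll push on in small steps until the stop is felt.

```bash
python3 -m jog '[[[-1,0,0,0,0,0,0],[-2,0,0,0,0,0,0],[-2,0,0,0,0,0,0]]]'; python3 -m jog '[[[-1,0,0,0,0,0,0],[-1.5,0,0,0,0,0,0],[-1.5,0,0,0,0,0,0]]]';python3 -c "
from kp import *
st()"
```

```text
time: 17.25
position: [0.5715, 0.0664, 0.0756]
tool_rot: [-0.298, 3.127, 0.0]
ft_force: [0.5, -0.4, -0.1]
grip_width: 0.007
grip_force: 0.1
time: 17.55
position: [0.5729, 0.0667, 0.0756]
tool_rot: [-0.298, 3.127, 0.0]
ft_force: [-0.7, 0.3, 0.2]
grip_width: 0.006
grip_force: 0.1
t 17.55 L [ 22.4 -51.4  75.6] tz [ 0.  0. -1.] yaw -182.0 F [-0.71  0.34  0.16] q [-0.4   0.29  0.27  1.82 -0.09  1.05  1.67] 0.005671164233561551
```

```bash
python3 -m jog '[[[-1,0,0,0,0,0,0],[-1.5,0,0,0,0,0,0],[-1.5,0,0,0,0,0,0]]]'; python3 -m jog '[[[-1,0,0,0,0,0,0],[-1,0,0,0,0,0,0]]]'; python3 -m jog '[[[-1,0,0,0,0,0,0],[-1,0,0,0,0,0,0]]]'; python3 -c "
from kp import *
st()"
```

```text
time: 17.85
position: [0.5745, 0.067, 0.0756]
tool_rot: [-0.298, 3.127, 0.0]
ft_force: [-0.6, -0.1, 0.3]
grip_width: 0.007
grip_force: 0.1
time: 18.05
position: [0.5747, 0.0671, 0.0755]
tool_rot: [0.298, -3.126, -0.0]
ft_force: [-3.7, -1.1, 2.6]
grip_width: 0.001
grip_force: 1.6
time: 18.25
position: [0.5747, 0.067, 0.0754]
tool_rot: [0.297, -3.124, 0.0]
ft_force: [-6.1, -1.6, 4.7]
grip_width: 0.002
grip_force: 3.1
t 18.25 L [ 24.2 -51.5  75.4] tz [-0.004 -0.    -1.   ] yaw -182.1 F [-6.09 -1.58  4.65] q [-0.4   0.29  0.27  1.81 -0.09  1.06  1.67] 0.0018619278883160995
```

The end stop is felt at 6 N. I'll back off, rise clear and check.

```bash
python3 -m jog '[[[4,0,0,0,0,0,0],[12,0,0,0,0,0,0],[30,0,-20,0,0,0,0],[60,0,-50,0,0,0,0],[100,0,-90,0,0,0,0],[140,0,-110,0,0,0,0],[150,0,-110,0,0,0,0],[150,0,-110,0,0,0,0]]]'; python3 - <<'E'
from reel import *
st(); d=reel(); t=cam('top')
P=cloud(t); l=np.stack([(P-O)@EX,(P-O)@EY,P[...,2]],-1)*1000; ok=t['depth']>0
m=ok&(l[...,2]>82)&(l[...,2]<103)&(abs(l[...,0]-37)<25)&(abs(l[...,1]+52)<15); print('sleeve',m.sum(),l[m].mean(0))
m=ok&(l[...,2]>60)&(l[...,2]<95)&(abs(l[...,1])<15)&(l[...,0]>52)&(l[...,0]<117)
q=l[m]; so=np.linalg.lstsq(np.c_[q[:,[0,2]]*2,np.ones(len(q))],q[:,0]**2+q[:,2]**2,rcond=None)[0]; print('reel',so[:2])
a=cv2.resize(d['image'][190:310,220:380],(480,360),interpolation=cv2.INTER_CUBIC)
b=cv2.resize(t['image'][190:280,270:350],(320,360),interpolation=cv2.INTER_CUBIC)
cv2.imwrite('pics/fin.png',np.hstack([a,b])[:,:,::-1])
E
```

```text
time: 19.05
position: [0.4286, 0.0391, 0.1863]
tool_rot: [-0.298, 3.124, 0.003]
ft_force: [0.2, -0.3, -0.5]
grip_width: 0.006
grip_force: 0.0
t 19.05 L [-124.5  -46.   186.3] tz [ 0.003  0.002 -1.   ] yaw -182.0 F [ 0.19 -0.33 -0.48] q [-0.43 -0.14  0.26  2.02  0.04  1.26  1.57] 0.006382805737900696
reel n 675 x 50.2 113.1 mid [81.7] ztop 87.1 y -23.8
sleeve 38 [ 36.96427423 -51.50479062  93.21827733]
reel [81.89016161 54.99560968]
```

View pics/fin.png

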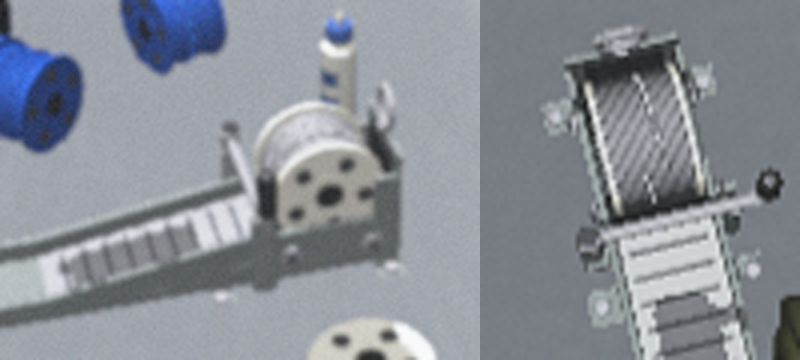

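The rod lies across the lane, from its pivot at (592,240) to the sleeve at (768,183), with the reel seated behind it. The sleeve measures (37,-51.5), as expected. Handing in.

```bash
python3 -c "
from bench import ctrl
print(ctrl.close_job())"
```

```text
the job is handed in; nothing more can be done
None
```

The reel is seated on both rollers, the keeper rod is pushed to its end stop across the lane, the arm is clear of everything, and the job was handed in at about 19 s; no verdict came back.

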